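# Count to the third gap and push the housing in

### The arm

A 6-joint arm with a two-finger parallel gripper is mounted at the origin on the work surface. World frame = base frame: x ahead of the robot, y to its left, z up, the work surface at z = 0. Lengths are in m, angles in rad, forces in N, time in s.
With the tool pointing down it reaches from about 0.35 to 0.8 m from the base axis. Payload 7.3 kg.
Tool frame: the origin (TCP) lies at the very end of the fingers, on their centre line; the grasp point (between the pads) lies 19 mm behind it; z points along the fingers, y is the line along which they close (so a half turn about z gives the same grasp; the last joint's range is limited). The gripper opens to 85 mm and grips with 20 to 120 N. Pads are 22 mm wide; open, the fingers measure 114 mm over their backs; the gripper's body (76 mm by 85 mm) begins 54 mm behind the grasp point. The pads swing forward as they close: fully open they stand 13 mm farther back than shut.
Start: joints at [-1.427, 0.342, 1.524, -0, 1.275, -0.146], TCP at [0.15, -0.503, 0.231] pointing down, gripper open.
Joint ranges: [-2.53, 2.53], [-0.77, 2.02], [0.04, 2.7], [-1, 4.14], [0.28, 2.66], [-3.11, 3.11]. Speed limits (rad/s): [2.57, 2.57, 3.14, 3.14, 3.14, 3.14].

### API

Orientations are given as a unit quaternion [w, x, y, z].
In Python, from cell import * gives the robot as it stands.
- The arm moves only by the tool send_rows, never from a script. Its argument "plan" is a list of rows, each an object with "jaw": the gripper's target within -1 to 1 (fully open at 1, half-way at 0, shut at -1); "translation": the shift along the tool's x, y, z as a fraction of full scale, a list of three; "spin": the turn about the tool's z as a fraction of full scale. A call has exactly 8 rows; each row is the pose to reach, as a shift and turn from the pose commanded when the call began, along the tool's axes at that moment; what a row does not reach only later rows make up. Full scale, the value 1, is 600 mm for a shift and 120 degrees for a turn. A row lasts 1/8 s, in which the tool goes at most 62.5 mm and 10.7 degrees, less where a joint would pass 70% of its speed; a pose out of reach is approached as far as the arm can. A call with a number of a shift or a turn outside -1 to 1 is refused whole. A call with a gripper value outside its range is refused whole. The fingers move at their own pace and stop on an object; the grip force is fixed at half the most. Time passes only in rows, so rows that repeat a pose let the fingers close, or fill a call up. It gives the time, the measured TCP pose, the force, the opening and the grip force at its end, in the units of the state.
- get_state(): the state, without advancing time (a new reading comes with each control period).
- camera(name): name is "side" or "top" or "wrist"; returns (picture, depth): 384x512x3 uint8, red, green, blue; 384x512 float32, m along the optical axis (not along the pixel's ray), 0 where there is no reading.
- camera_model(name): a dict with "camera_matrix" (3x3 intrinsics, pixels), "world_from_camera" (4x4, takes a point from camera to world coordinates). Camera axes: x right, y up, looking along -z (the intrinsics and any distortion apply to the point x, -y, -z); pixel columns grow to the right and rows downward; lengths in m; the calibration is good to about 2 mm. A picture is of the moment at which its call begins: read the wrist's pose just before it. camera_model takes no time and is no camera call; for the wrist camera it gives the pose at the moment of the call.
- sign_off(): hands the job in; it is judged then, once.
The state is a dict: "time": time; "q": joint angles; "joint_velocities": joint speeds; "effort": joint torques, N m; "eef_pos": TCP position; "tool_rot": TCP orientation; "contact_force": force on the tool from outside, world axes, zero at the start; "wrist_torque": the same for the moment, N m; "grip_width": finger opening in m; "grip_force": force on a finger pad.
Only numpy, scipy, OpenCV 4.12 (cv2) and the standard library are available. Lean on these libraries where they do the work, as an engineer would, in place of code of your own. Each camera call takes 0.05 s, during which the arm holds its last target. There are 200 camera calls.

### The job

Run a closed fingertip along the white rail on top of the divider rack, starting at the red end, touching it over the first, the second and the third gap in that order and stopping at the third; count every gap, filled or empty. Then push the blue housing along the bench with the fingers, without lifting or tipping it, into that third gap until it is fully home against the back wall, and draw the hand clear. Leave the dark housings, the cup and the tape roll where they are.

Things in the scene. Friction and masses are not known exactly. Their poses are not given: they have to be found in the camera images.
- rack: Fixed aluminium rack without a floor: six gaps open towards the robot and above, parted by 7 upright plates 4 mm thick, 36 mm high; pitch 52, gap width 48, depth 66 mm to the back wall (16 mm thick). Origin: on the bench, middle of the line of the plates' front edges (mouths). x into the gaps, y along the row to the left, z up. Gap centres at y = +130, +78, +26, -26, -78, -130 mm.
- rail: White rail of six pads on top of the back wall, 22 mm wide (x), 312 mm long (y); dark lines between pads, in line with the dividers: one 52 mm pad over each gap. Origin: middle of its top face, 74 mm along rack x, 52 mm above the bench when free. The whole rail is sprung and gives straight down up to 6 mm: about 1 N starts it, 5 N bottoms it.
- pad1 (a point): Pad 1 of the rail, over the gap at rack y = +130 mm; 22 x 52 mm, 6 mm thick. The point is the centre of its top face; it moves with the rail.
- pad2 (a point): Pad 2 of the rail, over the gap at rack y = +78 mm; 22 x 52 mm, 6 mm thick. The point is the centre of its top face; it moves with the rail.
- pad3 (a point): Pad 3 of the rail, over the gap at rack y = +26 mm; 22 x 52 mm, 6 mm thick. The point is the centre of its top face; it moves with the rail.
- pad4 (a point): Pad 4 of the rail, over the gap at rack y = -26 mm; 22 x 52 mm, 6 mm thick. The point is the centre of its top face; it moves with the rail.
- pad5 (a point): Pad 5 of the rail, over the gap at rack y = -78 mm; 22 x 52 mm, 6 mm thick. The point is the centre of its top face; it moves with the rail.
- pad6 (a point): Pad 6 of the rail, over the gap at rack y = -130 mm; 22 x 52 mm, 6 mm thick. The point is the centre of its top face; it moves with the rail.
- red_end: Red end cheek, fixed, 82 x 20 x 42 mm, at one end of the rack (rack y = +169 or -169 mm, which end varies). Gaps are counted from this end. Origin: underside, middle of its width, at its front edge.
- grey_end: Grey end cheek of the same size at the other end of the rack. Origin as for the red one.
- housing: Loose closed blue housing on the bench before the rack, 70 (its x) x 38 (its y) x 30 mm high, about 0.25 kg. Origin: centre of its underside. Starts with its x along rack x but turned up to 0.2 rad, front end about 15 to 30 mm short of the mouths, anywhere from the second to the fifth gap. Fully home: centre 31 mm along rack x, tail 4 mm proud of the mouths.
- stored_a: Loose dark housing of the same size, stored in the gap at rack y = +130 mm. Origin: centre of its underside. Leave alone.
- stored_b: Loose dark housing of the same size, stored in the gap at rack y = -78 mm. Origin: centre of its underside. Leave alone.
- cup: Loose steel cup, 70 mm wide, 85 mm high, on the bench beyond the left end of the rack. Origin: centre of its underside. Leave alone.
- tape: Loose roll of brown tape lying flat, 90 mm across, 30 mm high, on the bench beyond the right end of the rack. Origin: centre of its underside. Leave alone.
Not all that is in view belongs to the job. Several things look just like the housing: the one meant starts farthest to the robot's left.

How it is judged:
On the way, in this order (a step that is already met when the one before it is completed fails the run):
1. a fingertip touches the rail over the first gap from the red end (((y of red_end in the frame of rack above 0 m and contact force between the fingers and rail_c1 above 0.2 N) or (y of red_end in the frame of rack below 0 m and contact force between the fingers and rail_c6 above 0.2 N))), for 0.05 s.
2. a fingertip touches the rail over the second gap from the red end (((y of red_end in the frame of rack above 0 m and contact force between the fingers and rail_c2 above 0.2 N) or (y of red_end in the frame of rack below 0 m and contact force between the fingers and rail_c5 above 0.2 N))), for 0.05 s.
3. a fingertip touches the rail over the third gap from the red end (((y of red_end in the frame of rack above 0 m and contact force between the fingers and rail_c3 above 0.2 N) or (y of red_end in the frame of rack below 0 m and contact force between the fingers and rail_c4 above 0.2 N))), for 0.05 s.
4. the blue housing has been pushed at least half its length into the third gap (x of housing in the frame of rack above 0 m and ((y of red_end in the frame of rack above 0 m and y of housing in the frame of rack between 0.017 and 0.035 m) or (y of red_end in the frame of rack below 0 m and y of housing in the frame of rack between -0.035 and -0.017 m))), for 0.1 s.
At the end, for the whole second after the job is handed in: The blue housing stands flat and at rest in the third gap from the red end, within 4 mm of the back wall and square to it within 0.17 rad; the dark housings, cup and tape roll are within 10 mm of where they began (x of housing in the frame of rack above 0.027 m and ((y of red_end in the frame of rack above 0 m and y of housing in the frame of rack between 0.017 and 0.035 m) or (y of red_end in the frame of rack below 0 m and y of housing in the frame of rack between -0.035 and -0.017 m)) and height (world z) of housing below 0.004 m and angle between housing's own z axis and vertical below 0.1 rad and angle between the x axis of housing and the x axis of rack, either way round below 0.17 rad and linear speed of housing below 0.01 m/s and distance of each of stored_a, stored_b, cup, tape from where it was at the start of the episode below 0.01 m); the robot touches nothing.
It fails at once if the blue housing is lifted (more than 12 mm) or tipped (more than 0.35 rad) (height (world z) of housing above 0.012 m or angle between housing's own z axis and vertical above 0.35 rad).
It fails at once if the finger presses the rail beyond the third gap ((y of red_end in the frame of rack above 0 m and (contact force between the fingers and rail_c4 above 1 N or contact force between the fingers and rail_c5 above 1 N or contact force between the fingers and rail_c6 above 1 N)) or (y of red_end in the frame of rack below 0 m and (contact force between the fingers and rail_c1 above 1 N or contact force between the fingers and rail_c2 above 1 N or contact force between the fingers and rail_c3 above 1 N))).
It fails at once if a dark housing, the cup or the tape roll is displaced by more than 15 mm (distance of any of stored_a, stored_b, cup, tape from where it was at the start of the episode above 0.015 m).
It also fails if it takes over 72 s, if anything falls off the work surface, if the arm or the gripper's body presses on something with over 40 N, if the wrist force passes 120 N, or if a joint passes its speed limit or range.

## Working session

There is one attempt and no reset: what is moved stays moved. The work goes in short steps, Python scripts to look and compute and a tool call to move; the robot and the scene stay as the last step left them, time stands still between calls to the robot, and variables do not carry over. Pictures are saved under pics/ and viewed, at most 10 in all, crops included, and the job is handed in when it is done.

Besides the shell and the picture viewer there is one more tool, called after "Emit:" by a JSON object that holds its "api" and its "payload". send_rows: Moves the arm, as the interface text tells. Its arguments: {"type":"object","properties":{"plan":{"type":"array","items":{"type":"object","properties":{"jaw":{"type":"number"},"translation":{"type":"array","items":{"type":"number","minimum":-1,"maximum":1}},"spin":{"type":"number","minimum":-1,"maximum":1}}}}},"required":["plan"]}

```bash
mkdir -p pics; python3 - <<'E'
from cell import *
import cv2,numpy as np
for n in ["top","side"]:
    p,d=camera(n); cv2.imwrite(f"pics/{n}0.png",p[...,::-1]); np.savez(f"{n}0.npz",p=p,d=d)
    m=camera_model(n); print(n,m)
print(get_state())
E
```

```text
top {'camera_matrix': array([[369.69932692,   0.        , 254.05493923],
       [  0.        , 369.69932692, 191.51519971],
       [  0.        ,   0.        ,   1.        ]]), 'world_from_camera': array([[ 0.00934123,  0.98030065, -0.19729008,  0.35551585],
       [-0.99986716,  0.01179218,  0.0112519 ,  0.01909281],
       [ 0.01335673,  0.19715877,  0.98028058,  0.97529317],
       [ 0.        ,  0.        ,  0.        ,  1.        ]])}
side {'camera_matrix': array([[445.00482054,   0.        , 259.34948199],
       [  0.        , 445.00482054, 187.70688424],
       [  0.        ,   0.        ,   1.        ]]), 'world_from_camera': array([[ 0.96171884,  0.20580509, -0.18094513,  0.3365622 ],
       [-0.27389299,  0.7433617 , -0.61024258, -0.58339432],
       [ 0.00891665,  0.63644139,  0.77127352,  0.81450802],
       [ 0.        ,  0.        ,  0.        ,  1.        ]])}
{'time': 0.1, 'q': array([-1.42697653e+00,  3.42637670e-01,  1.52492661e+00,  2.37209865e-05,
        1.27538324e+00, -1.45995618e-01]), 'joint_velocities': array([-8.35822361e-04,  8.11636685e-05, -2.42285143e-03,  1.34112104e-03,
       -8.27919238e-04, -1.00780218e-03]), 'effort': array([ 1.55179117e-03, -4.34449303e+01, -2.46490717e+01, -2.66290363e-04,
        4.67799386e-03,  8.01168028e-06]), 'eef_pos': array([ 0.15001128, -0.5027431 ,  0.23070164]), 'tool_rot': array([-6.77423110e-04,  9.89519510e-01,  1.44397647e-01,  1.20813614e-05]), 'contact_force': array([ 0.01904657,  0.72772698, -0.29736412]), 'wrist_torque': array([-0.01389074, -0.04128   ,  0.05294579]), 'grip_force': 0.0, 'grip_width': 0.08560215664076568}
```

View pics/top0.png

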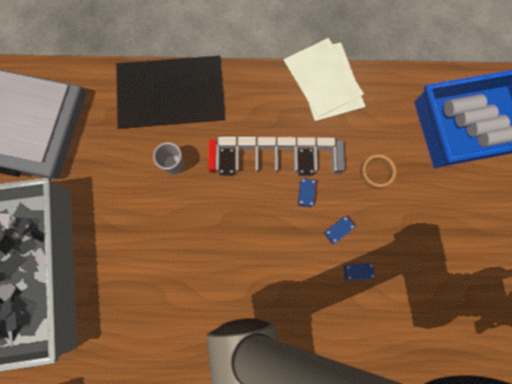

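View pics/side0.png

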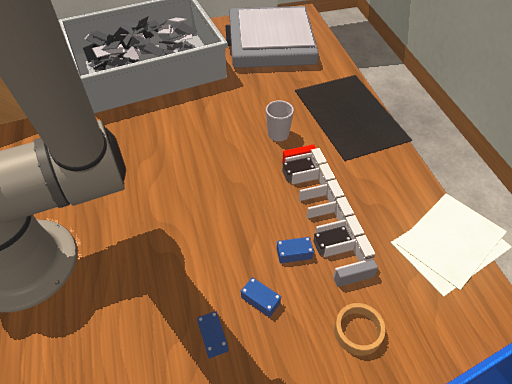

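The top view shows the red cheek at (212,155), grey cheek at (340,155), and stored housings at (229,160) and (305,160). The blue candidates are (307,192), (340,229) and (359,271), with a blue bin at (465,115). The housing meant is farthest left, at (307,192). In the side view it's at (295,250). I'll measure it and check a close crop.

```bash
cat > h.py <<'E'
from cell import *
import cv2,numpy as np
def pts(d,m):
    K=m["camera_matrix"];T=m["world_from_camera"]
    v,u=np.mgrid[:d.shape[0],:d.shape[1]]
    c=np.stack([(u-K[0,2])/K[0,0]*d,-(v-K[1,2])/K[1,1]*d,-d],-1)
    return c@T[:3,:3].T+T[:3,3]
def rects(p,d,m,minpix=25,box=None):
    P=pts(d,m);i=p.astype(int);R,G,B=i[...,0],i[...,1],i[...,2]
    masks={"red":(R>2*G+30)&(R>2*B+30),"blue":(B>1.6*R)&(B>60)&(B>1.3*G),"white":(i.min(-1)>150)}
    for n,k in masks.items():
        zlo={"red":.036,"blue":.024,"white":.044}[n]; zhi={"red":.05,"blue":.038,"white":.06}[n]
        k=k&(d>0)&(P[...,2]>zlo)&(P[...,2]<zhi)&(P[...,0]<.75)
        if n=="white": k=cv2.morphologyEx(k.astype(np.uint8),cv2.MORPH_CLOSE,np.ones((3,3)))
        N,L,S,C=cv2.connectedComponentsWithStats(np.uint8(k))
        for j in range(1,N):
            if S[j,4]<minpix: continue
            q=P[(L==j)&(P[...,2]>zlo)]
            r=cv2.minAreaRect(q[:,:2].astype(np.float32)*1000)
            b=cv2.boxPoints(r); e=b[1]-b[0];f=b[2]-b[1]; e=e if np.hypot(*e)>np.hypot(*f) else f
            print(n,C[j].round(),S[j,4],"ctr mm",np.round(r[0],1),"size",np.round(r[1],1),"long dir deg",round(np.degrees(np.arctan2(e[1],e[0])),1),"z",round(np.median(q[:,2])*1000,1),"mean",(q.mean(0)*1000).round(1))
E
python3 - <<'E'
from h import *
for n in ["top","side"]:
    z=np.load(n+"0.npz"); print(n); rects(z["p"],z["d"],camera_model(n))
z=np.load("side0.npz")["p"]; cv2.imwrite("pics/crop.png",cv2.resize(z[130:300,200:400,::-1],None,fx=3.5,fy=3.5,interpolation=cv2.INTER_CUBIC))
E
```

```text
top
red [212. 153.] 198 ctr mm [643.7 119.8] size [82.2 16.5] long dir deg 1.6 z 41.6 mean [644.3 120.3  41.6]
blue [433. 143.] 129 ctr mm [ 686.8 -471.3] size [128.4   6.3] long dir deg 13.0 z 31.3 mean [ 685.  -471.8   31.2]
blue [307. 192.] 317 ctr mm [ 546.9 -130.3] size [36.7 68.8] long dir deg -7.1 z 29.7 mean [ 546.5 -129.7   29.7]
blue [339. 229.] 326 ctr mm [ 450.4 -211.9] size [34.8 68.5] long dir deg -51.7 z 29.7 mean [ 449.7 -211.4   29.7]
blue [360. 271.] 328 ctr mm [ 344.7 -258.4] size [35.1 67.4] long dir deg -84.4 z 29.8 mean [ 345.1 -259.1   29.8]
white [ 25. 132.] 1777 ctr mm [578.3 337. ] size [760.9 154.3] long dir deg 66.4 z 60.6 mean [688.5 601.2  63.2]
white [499. 133.] 274 ctr mm [ 709.  -636.4] size [40.2 80.2] long dir deg -75.7 z 51.0 mean [ 707.5 -641.8   52.1]
white [236. 141.] 278 ctr mm [521.7  54.6] size [332.8  92. ] long dir deg 0.5 z 51.8 mean [673.6  55.2  61.5]
white [296. 141.] 524 ctr mm [567.1 -23.2] size [170.5 396.5] long dir deg -34.6 z 51.7 mean [676.4 -98.1  56.8]
white [ 40. 260.] 108 ctr mm [352.5 283.7] size [528.2  34.5] long dir deg 8
[... 241 characters left out ...]
547.6 -133.9   29.8]
blue [261. 294.] 634 ctr mm [ 450.9 -215. ] size [37.7 70.1] long dir deg -51.9 z 30.0 mean [ 450.9 -216.7   30. ]
blue [212. 332.] 744 ctr mm [ 345.9 -262.4] size [37.5 70. ] long dir deg -84.9 z 29.9 mean [ 345.9 -264.1   29.9]
white [259.  30.] 1609 ctr mm [568.7  86.5] size [1407.5  171.7] long dir deg 77.8 z 59.6 mean [685.2 625.2  60.4]
white [232.  33.] 52 ctr mm [608.4 646.1] size [160.6  12.7] long dir deg 76.8 z 50.5 mean [606.2 647.9  50.2]
white [134.  57.] 27 ctr mm [298.9 589.6] size [23.2 20.9] long dir deg 24.2 z 58.9 mean [299.2 585.5  58.6]
white [343. 204.] 1098 ctr mm [ 572.7 -269.9] size [770.5 150.2] long dir deg 64.1 z 52.2 mean [678.3 -67.2  52.6]
```

View pics/crop.png

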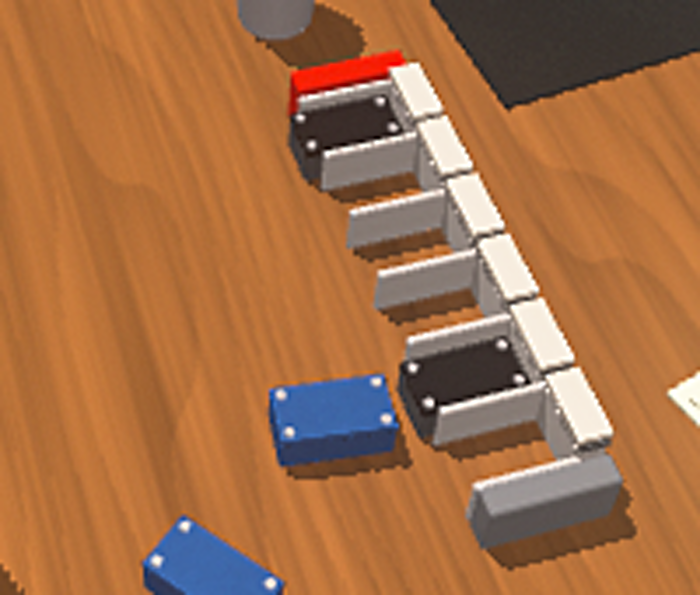

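The crop shows the blue housing (335,420) in front of the filled fifth gap. The red cheek is at (345,80), and gap 3 from red (430,265) is empty. Next is the rack fit.

```bash
python3 - <<'E'
from h import *
for n in ["top","side"]:
    z=np.load(n+"0.npz"); p=z["p"].astype(int);P=pts(z["d"],camera_model(n))
    k=(P[...,2]>.049)&(P[...,2]<.055)&(p.min(-1)>120)&(P[...,0]>.6)&(P[...,0]<.76)&(abs(P[...,1]+.04)<.2)
    q=P[k][:,:2]*1000
    r=cv2.minAreaRect(q.astype(np.float32)); b=cv2.boxPoints(r)
    v=cv2.fitLine(q.astype(np.float32),cv2.DIST_L2,0,.1,.1).ravel()
    a=np.arctan2(v[1],v[0]); a=a if a>0 else a+np.pi
    print(n,k.sum(),r,"yaw",np.degrees(a)-90,"mean",q.mean(0))
    # everything dark / grey plate tops
    k=(P[...,2]>.033)&(P[...,2]<.0375)&(P[...,0]>.59)&(P[...,0]<.66)&(abs(P[...,1]+.04)<.18)
    h,e=np.histogram(P[k][:,1]*1000,bins=np.arange(-220,140,4)); print([(int(x),int(c)) for x,c in zip(e,h) if c>5], P[k][:,0].min())
E
```

```text
top 790 ((677.5521240234375, -49.576934814453125), (23.725875854492188, 302.9000244140625), 0.6690398454666138) yaw 0.17305756 mean [677.45108441 -51.13747548]
[(-212, 14), (-208, 26), (-156, 29), (-152, 6), (-104, 19), (-52, 32), (0, 27), (4, 8), (52, 18), (104, 29), (108, 7)] 0.596582754685646
side 1028 ((678.7698364257812, -50.00425720214844), (23.852611541748047, 308.2231140136719), 0.3496376872062683) yaw 0.35925293 mean [678.34265372 -64.47705993]
[(-208, 31), (-160, 16), (-156, 38), (-108, 19), (-104, 31), (-56, 14), (-52, 33), (-4, 13), (0, 29), (48, 15), (52, 24), (100, 17), (104, 24), (108, 17)] 0.5994813851556129
```

Emit:
{"api": "send_rows", "payload": {"plan": [{"jaw":-1,"translation":[0.74,-0.44,0],"spin":-0.612},{"jaw":-1,"translation":[0.74,-0.44,0],"spin":-0.612},{"jaw":-1,"translation":[0.74,-0.44,0],"spin":-0.612},{"jaw":-1,"translation":[0.74,-0.44,0],"spin":-0.612},{"jaw":-1,"translation":[0.74,-0.44,0],"spin":-0.612},{"jaw":-1,"translation":[0.74,-0.44,0],"spin":-0.612},{"jaw":-1,"translation":[0.74,-0.44,0],"spin":-0.612},{"jaw":-1,"translation":[0.74,-0.44,0],"spin":-0.612}]}}

```text
time: 1.1
eef_pos: [0.4899, -0.1336, 0.2311]
tool_rot: [-0.0, 0.706, 0.708, -0.0]
contact_force: [0.4, -1.7, -0.4]
grip_width: 0.0003
grip_force: 0.0
```

Emit:
{"api": "send_rows", "payload": {"plan": [{"jaw":-1,"translation":[0.35,0.31,0.1],"spin":0},{"jaw":-1,"translation":[0.35,0.31,0.1],"spin":0},{"jaw":-1,"translation":[0.35,0.31,0.1],"spin":0},{"jaw":-1,"translation":[0.35,0.31,0.15],"spin":0},{"jaw":-1,"translation":[0.35,0.31,0.22],"spin":0},{"jaw":-1,"translation":[0.35,0.31,0.25],"spin":0},{"jaw":-1,"translation":[0.35,0.31,0.25],"spin":0},{"jaw":-1,"translation":[0.35,0.31,0.25],"spin":0}]}}

```text
time: 2.1
eef_pos: [0.6752, 0.0742, 0.0827]
tool_rot: [0.001, 0.707, 0.707, 0.001]
contact_force: [0.0, -0.7, 0.2]
grip_width: 0.0
grip_force: 0.0
```

Emit:
{"api": "send_rows", "payload": {"plan": [{"jaw":-1,"translation":[0.005,0.005,0.02],"spin":0},{"jaw":-1,"translation":[0.005,0.005,0.04],"spin":0},{"jaw":-1,"translation":[0.005,0.005,0.047],"spin":0},{"jaw":-1,"translation":[0.005,0.005,0.05],"spin":0},{"jaw":-1,"translation":[0.005,0.005,0.053],"spin":0},{"jaw":-1,"translation":[0.005,0.005,0.055],"spin":0},{"jaw":-1,"translation":[0.005,0.005,0.055],"spin":0},{"jaw":-1,"translation":[0.005,0.005,0.055],"spin":0}]}}

```text
time: 3.1
eef_pos: [0.6777, 0.0776, 0.0485]
tool_rot: [0.0, 0.707, 0.707, -0.0]
contact_force: [-1.6, -0.2, 4.1]
grip_width: 0.0001
grip_force: 1.7
```

Emit:
{"api": "send_rows", "payload": {"plan": [{"jaw":-1,"translation":[-0.025,0,-0.001],"spin":0},{"jaw":-1,"translation":[-0.05,0,-0.001],"spin":0},{"jaw":-1,"translation":[-0.075,0,-0.001],"spin":0},{"jaw":-1,"translation":[-0.095,0,-0.001],"spin":0},{"jaw":-1,"translation":[-0.12,0,-0.001],"spin":0},{"jaw":-1,"translation":[-0.145,0,-0.001],"spin":0},{"jaw":-1,"translation":[-0.165,0,-0.001],"spin":0},{"jaw":-1,"translation":[-0.165,0,-0.001],"spin":0}]}}

```text
time: 4.1
eef_pos: [0.6778, -0.0233, 0.0489]
tool_rot: [0.001, 0.707, 0.707, -0.001]
contact_force: [-0.4, -2.4, 2.4]
grip_width: 0.0002
grip_force: 1.6
```

Emit:
{"api": "send_rows", "payload": {"plan": [{"jaw":-1,"translation":[0,0,-0.08],"spin":0},{"jaw":-0.3,"translation":[0,0,-0.15],"spin":0},{"jaw":-0.3,"translation":[-0.1,-0.08,-0.15],"spin":0},{"jaw":-0.3,"translation":[-0.19,-0.15,-0.15],"spin":0},{"jaw":-0.3,"translation":[-0.28,-0.22,-0.15],"spin":0},{"jaw":-0.3,"translation":[-0.28,-0.22,-0.15],"spin":0},{"jaw":-0.3,"translation":[-0.28,-0.22,-0.1],"spin":0},{"jaw":-0.3,"translation":[-0.28,-0.22,-0.1],"spin":0}]}}

```text
time: 5.1
eef_pos: [0.5441, -0.1889, 0.1067]
tool_rot: [-0.003, 0.707, 0.707, -0.001]
contact_force: [-0.5, -0.0, -0.6]
grip_width: 0.0297
grip_force: 0.0
```

```bash
python3 - <<'E'
from h import *
s=get_state();print(s["eef_pos"],s["grip_width"])
m=camera_model("wrist");p,d=camera("wrist"); cv2.imwrite("pics/w1.png",p[...,::-1]); rects(p,d,m,100)
E
```

```text
[ 0.5440978  -0.18885776  0.10673993] 0.029652514524838802
blue [263. 109.] 6398 ctr mm [ 547.9 -129.8] size [37.7 69.5] long dir deg -6.8 z 30.0 mean [ 547.8 -129.1   30. ]
blue [124. 227.] 4745 ctr mm [ 450.6 -211.9] size [38.5 68.8] long dir deg -52.0 z 30.0 mean [ 451.4 -210.    29.8]
blue [ 11. 291.] 1603 ctr mm [ 361.9 -259.8] size [72.4 21.8] long dir deg 78.7 z 29.7 mean [ 359.4 -262.9   29.2]
white [502.  29.] 968 ctr mm [610.9 -89.5] size [135.3  26.2] long dir deg 4.4 z 51.9 mean [671.2 -86.   52.7]
white [494. 110.] 2878 ctr mm [ 617.4 -127.2] size [145.3  46.9] long dir deg 1.0 z 52.0 mean [ 675.8 -127.2   52.9]
white [480. 194.] 2826 ctr mm [ 616.1 -157.8] size [ 50.7 167.3] long dir deg -18.1 z 52.0 mean [ 677.8 -176.6   52.7]
```

View pics/w1.png

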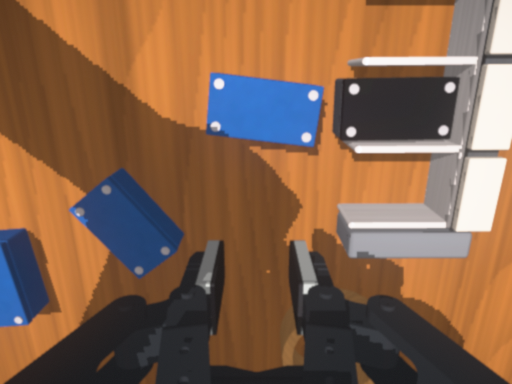

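Wrist view: the housing is at (263,109) ahead of the open fingers (205/300, 265), and the decoy at (124,227) is clear. I'll descend behind its right side.

Emit:
{"api": "send_rows", "payload": {"plan": [{"jaw":-0.3,"translation":[0,0.007,0.05],"spin":0},{"jaw":-0.3,"translation":[0,0.007,0.1],"spin":0},{"jaw":-0.3,"translation":[0,0.007,0.14],"spin":0},{"jaw":-0.3,"translation":[0,0.007,0.16],"spin":0},{"jaw":-0.3,"translation":[0,0.007,0.16],"spin":0},{"jaw":-0.3,"translation":[0.01,0.007,0.16],"spin":0},{"jaw":-0.3,"translation":[0.02,0.007,0.16],"spin":0},{"jaw":-0.3,"translation":[0.03,0.007,0.16],"spin":0}]}}

```text
time: 6.15
eef_pos: [0.5504, -0.171, 0.0135]
tool_rot: [0.0, 0.707, 0.707, 0.0]
contact_force: [-0.9, -0.2, 0.2]
grip_width: 0.0302
grip_force: 0.0
```

Emit:
{"api": "send_rows", "payload": {"plan": [{"jaw":-0.3,"translation":[0.02,0,0],"spin":0},{"jaw":-0.3,"translation":[0.045,0,0],"spin":0},{"jaw":-0.3,"translation":[0.07,0,0],"spin":0},{"jaw":-0.3,"translation":[0.095,0,0],"spin":0},{"jaw":-0.3,"translation":[0.12,0,0],"spin":0},{"jaw":-0.3,"translation":[0.145,0,0],"spin":0},{"jaw":-0.3,"translation":[0.165,0,0],"spin":0},{"jaw":-0.3,"translation":[0.18,0,0],"spin":0}]}}

```text
time: 7.15
eef_pos: [0.5499, -0.0626, 0.0128]
tool_rot: [-0.0, 0.707, 0.708, -0.0]
contact_force: [0.3, -1.4, 1.9]
grip_width: 0.0301
grip_force: 1.1
```

```bash
python3 - <<'E'
from h import *
s=get_state();print(s["eef_pos"],s["grip_width"])
for n in ["wrist","side"]:
    m=camera_model(n);p,d=camera(n); rects(p,d,m,100)
    if n=="wrist": cv2.imwrite("pics/w2.png",p[...,::-1])
E
```

```text
[ 0.54994298 -0.06257645  0.012839  ] 0.03010020314596551
blue [245. 207.] 15283 ctr mm [545.2 -33.6] size [69.7 40.6] long dir deg 0.2 z 29.9 mean [545.3 -31.   29.9]
blue [261. 294.] 634 ctr mm [ 451.2 -215.1] size [38.4 69.6] long dir deg -51.6 z 30.0 mean [ 450.8 -216.6   29.8]
blue [212. 332.] 751 ctr mm [ 345.9 -261.9] size [37.4 71.4] long dir deg -85.2 z 30.0 mean [ 346.  -263.6   29.9]
white [263.  30.] 1350 ctr mm [571.1  88.1] size [1411.6  175.6] long dir deg 77.8 z 59.4 mean [698.8 625.4  60.5]
white [343. 203.] 955 ctr mm [ 572.3 -275.2] size [762.3 145. ] long dir deg 63.4 z 52.2 mean [678.4 -65.8  53.6]
```

View pics/w2.png

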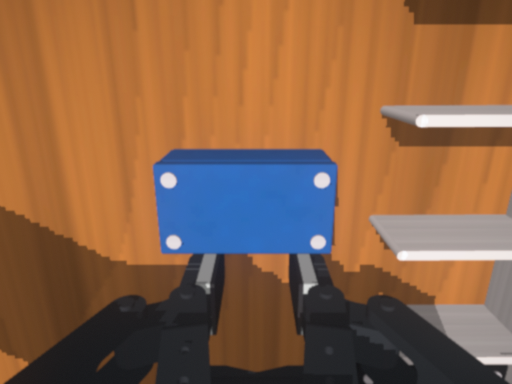

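The housing is now square at (245,205), and the plates show at rows 120 and 256. I'll measure plate tops against the housing top in this same view.

```bash
python3 - <<'E'
from h import *
s=get_state();print(s["eef_pos"])
m=camera_model("wrist");p,d=camera("wrist");P=pts(d,m)*1000;i=p.astype(int)
Z=P[...,2]
k=(Z>34.5)&(Z<37.5)&(P[...,0]>600)&(P[...,0]<660)
h,e=np.histogram(P[k][:,1],bins=np.arange(-120,60,1)); print([(int(x),int(c)) for x,c in zip(e,h) if c>15], P[k][:,0].min())
k=(Z>29)&(Z<31)&(abs(P[...,0]-546)<36)&(abs(P[...,1]+33)<30)&(i.max(-1)>60)
k=k&((i[...,2]>1.6*i[...,0])|(i.min(-1)>180))
q=P[k]; r=cv2.minAreaRect(q[:,:2].astype(np.float32));print(r,np.percentile(q,[.5,99.5],axis=0))
E
```

```text
[ 0.54969548 -0.06216751  0.01265683]
[(-103, 26), (-102, 58), (-101, 63), (-100, 80), (-99, 101), (-98, 22), (-52, 17), (-51, 198), (-50, 249), (-49, 263), (-48, 265), (-47, 260), (1, 205), (2, 283), (3, 280), (4, 280), (5, 111)] 603.5615573497082
((545.266845703125, -31.4222354888916), (38.13623046875, 69.48148345947266), 89.82201385498047) [[511.02601392 -49.80587045  29.02457667]
 [579.39130975 -12.78428438  30.97378693]]
```

Emit:
{"api": "send_rows", "payload": {"plan": [{"jaw":-0.3,"translation":[0.005,0,0],"spin":0},{"jaw":-0.3,"translation":[0.01,0,0],"spin":0},{"jaw":-0.3,"translation":[0.014,0,0],"spin":0},{"jaw":-0.3,"translation":[0.014,0,0],"spin":0},{"jaw":-0.3,"translation":[-0.02,0,0],"spin":0},{"jaw":-0.3,"translation":[-0.02,0,-0.05],"spin":0},{"jaw":-0.3,"translation":[-0.02,0,-0.1],"spin":0},{"jaw":-0.65,"translation":[0,-0.1,-0.13],"spin":0.08}]}}

```text
time: 8.3
eef_pos: [0.4948, -0.0661, 0.0924]
tool_rot: [0.003, 0.765, 0.644, 0.002]
contact_force: [-1.4, -0.3, 0.4]
grip_width: 0.0149
grip_force: 0.0
```

```bash
python3 -c "
from cell import *
s=get_state();print(s['eef_pos'],s['tool_rot'])"
```

```text
[ 0.49475637 -0.0661371   0.09236496] [0.00322562 0.76508175 0.64392194 0.00201073]
```

Emit:
{"api": "send_rows", "payload": {"plan": [{"jaw":-0.65,"translation":[0.06,-0.044,0],"spin":0.667},{"jaw":-0.65,"translation":[0.06,-0.044,0],"spin":0.667},{"jaw":-0.65,"translation":[0.06,-0.044,0],"spin":0.667},{"jaw":-0.65,"translation":[0.06,-0.044,0],"spin":0.667},{"jaw":-0.65,"translation":[0.06,-0.044,0],"spin":0.667},{"jaw":-0.65,"translation":[0.06,-0.044,0],"spin":0.667},{"jaw":-0.65,"translation":[0.06,-0.044,0],"spin":0.667},{"jaw":-0.65,"translation":[0.06,-0.044,0],"spin":0.667}]}}

```text
time: 9.3
eef_pos: [0.4714, -0.0249, 0.0907]
tool_rot: [0.0, 1.0, 0.001, 0.0]
contact_force: [0.4, -0.2, -0.3]
grip_width: 0.0148
grip_force: 0.0
```

```bash
python3 - <<'E'
from h import *
s=get_state();print(s["eef_pos"],s["tool_rot"])
m=camera_model("wrist");p,d=camera("wrist");P=pts(d,m)*1000;i=p.astype(int);cv2.imwrite("pics/w3.png",p[...,::-1])
Z=P[...,2]
k=(Z>34.5)&(Z<37.5)&(P[...,0]>600)&(P[...,0]<660)
h,e=np.histogram(P[k][:,1],bins=np.arange(-120,60,1)); print([(int(x),int(c)) for x,c in zip(e,h) if c>15])
k=(Z>29)&(Z<31)&(abs(P[...,0]-546)<40)&(abs(P[...,1]+25)<30)&((i[...,2]>1.6*i[...,0])|(i.min(-1)>180))
q=P[k]; print(cv2.minAreaRect(q[:,:2].astype(np.float32)),np.percentile(q,[.5,99.5],axis=0))
E
```

```text
[ 0.4713831  -0.02492673  0.0906737 ] [1.42295520e-04 9.99999282e-01 1.16890206e-03 2.20940915e-04]
[]
((545.3388671875, -24.915576934814453), (68.931640625, 37.39765548706055), 0.05466778576374054) [[511.5783528  -43.39965582  29.01882419]
 [579.65529843  -6.39893331  30.97837985]]
```

View pics/w3.png

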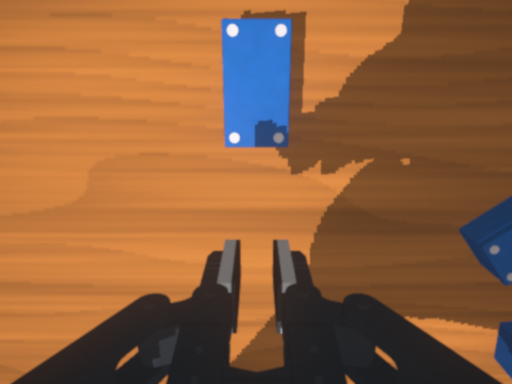

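Housing at (257,83) lies straight ahead of the fingers. I'll descend and push.

Emit:
{"api": "send_rows", "payload": {"plan": [{"jaw":-0.65,"translation":[0,0,0.06],"spin":0},{"jaw":-0.65,"translation":[0,0,0.12],"spin":0},{"jaw":-0.65,"translation":[0,0,0.131],"spin":0},{"jaw":-0.65,"translation":[0.01,0,0.131],"spin":0},{"jaw":-0.65,"translation":[0.03,0,0.131],"spin":0},{"jaw":-0.65,"translation":[0.045,0,0.131],"spin":0},{"jaw":-0.65,"translation":[0.06,0,0.131],"spin":0},{"jaw":-0.65,"translation":[0.075,0,0.131],"spin":0}]}}

```text
time: 10.35
eef_pos: [0.5165, -0.0234, 0.0121]
tool_rot: [0.0, 1.0, 0.004, -0.0]
contact_force: [-2.1, -0.5, 2.2]
grip_width: 0.0147
grip_force: 1.1
```

Emit:
{"api": "send_rows", "payload": {"plan": [{"jaw":-0.65,"translation":[0.01,0,0],"spin":0},{"jaw":-0.65,"translation":[0.025,0,0],"spin":0},{"jaw":-0.65,"translation":[0.04,0,0],"spin":0},{"jaw":-0.65,"translation":[0.055,0,0],"spin":0},{"jaw":-0.65,"translation":[0.07,0,0],"spin":0},{"jaw":-0.65,"translation":[0.085,0,0],"spin":0},{"jaw":-0.65,"translation":[0.095,0,0],"spin":0},{"jaw":-0.65,"translation":[0.098,0,0],"spin":0}]}}

```text
time: 11.35
eef_pos: [0.5752, -0.0231, 0.0119]
tool_rot: [0.0, 1.0, 0.004, -0.0]
contact_force: [-1.5, -1.6, 1.5]
grip_width: 0.015
grip_force: 1.2
```

```bash
python3 - <<'E'
from h import *
s=get_state();print(s["eef_pos"],s["contact_force"])
for n in ["wrist","side"]:
    m=camera_model(n);p,d=camera(n);P=pts(d,m)*1000;i=p.astype(int)
    if n=="wrist":cv2.imwrite("pics/w4.png",p[...,::-1])
    Z=P[...,2]
    k=(Z>34.5)&(Z<37.5)&(P[...,0]>600)&(P[...,0]<660)
    h,e=np.histogram(P[k][:,1],bins=np.arange(-120,60,1)); print([(int(x),int(c)) for x,c in zip(e,h) if c>9])
    k=(Z>28.5)&(Z<31.5)&(P[...,0]>530)&(P[...,0]<690)&(abs(P[...,1]+25)<30)&((i[...,2]>1.6*i[...,0]))
    q=P[k]; print(cv2.minAreaRect(q[:,:2].astype(np.float32)),np.percentile(q,[.5,99.5],axis=0))
E
```

```text
[ 0.57518053 -0.02308776  0.01193506] [-1.45713386 -1.60887122  1.50808092]
[(-104, 15), (-103, 246), (-102, 428), (-101, 438), (-100, 461), (-99, 517), (-98, 63), (-51, 240), (-50, 446), (-49, 443), (-48, 461), (-47, 324), (1, 365), (2, 468), (3, 450), (4, 457), (5, 202), (52, 76), (53, 523), (54, 478), (55, 454), (56, 473), (57, 205)]
((620.733154296875, -23.848663330078125), (69.67439270019531, 37.85870361328125), 0.506209671497345) [[586.94821831 -42.26261158  28.59944903]
 [655.44067737  -5.15959493  31.36760542]]
[(-53, 10), (-50, 10)]
((621.6150512695312, -26.505130767822266), (70.2734146118164, 36.51369857788086), 2.84311842918396) [[591.74375395 -45.55120321  28.52693309]
 [655.88671147  -7.412109    31.46961836]]
```

View pics/w4.png

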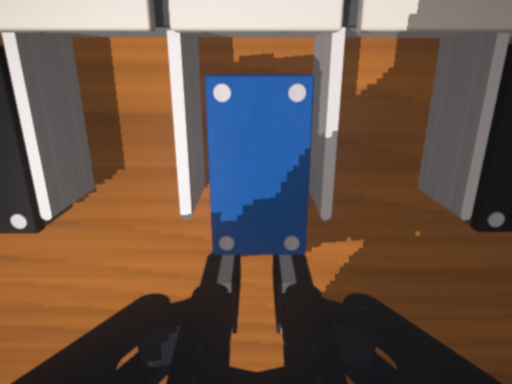

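Housing centred in the gap between plates (185 and 330), square, with 14 mm to go.

Emit:
{"api": "send_rows", "payload": {"plan": [{"jaw":-0.65,"translation":[0.006,0,0],"spin":0},{"jaw":-0.65,"translation":[0.012,0,0],"spin":0},{"jaw":-0.65,"translation":[0.017,0,0],"spin":0},{"jaw":-0.65,"translation":[0.02,0,0],"spin":0},{"jaw":-0.65,"translation":[0.022,0,0],"spin":0},{"jaw":-0.65,"translation":[0.023,0,0],"spin":0},{"jaw":-0.65,"translation":[0.024,0,0],"spin":0},{"jaw":-0.65,"translation":[0.025,0,0],"spin":0}]}}

```text
time: 12.45
eef_pos: [0.5896, -0.023, 0.0119]
tool_rot: [0.0, 1.0, 0.004, -0.0]
contact_force: [-6.4, 0.2, 3.7]
grip_width: 0.0148
grip_force: 2.4
```

Emit:
{"api": "send_rows", "payload": {"plan": [{"jaw":-0.65,"translation":[0.001,0,0],"spin":0},{"jaw":-0.65,"translation":[0.002,0,0],"spin":0},{"jaw":-0.65,"translation":[0.002,0,0],"spin":0},{"jaw":-0.65,"translation":[-0.02,0,0],"spin":0},{"jaw":-0.65,"translation":[-0.08,0,0],"spin":0},{"jaw":-0.65,"translation":[-0.15,0,-0.05],"spin":0},{"jaw":-0.65,"translation":[-0.2,0,-0.15],"spin":0},{"jaw":-0.65,"translation":[-0.2,0,-0.2],"spin":0}]}}

```text
time: 13.45
eef_pos: [0.4694, -0.0238, 0.1342]
tool_rot: [0.0, 1.0, 0.003, 0.001]
contact_force: [0.4, 0.9, 0.5]
grip_width: 0.015
grip_force: 0.0
```

```bash
python3 - <<'E'
from h import *
s=get_state();print(s["eef_pos"],s["contact_force"])
for n in ["top","side"]:
    m=camera_model(n);p,d=camera(n);P=pts(d,m)*1000;i=p.astype(int)
    if n=="side":cv2.imwrite("pics/s2.png",cv2.resize(p[100:330,200:420,::-1],None,fx=2.5,fy=2.5))
    Z=P[...,2]
    k=(Z>28)&(Z<32)&(P[...,0]>530)&(P[...,0]<690)&(abs(P[...,1]+25)<30)&((i[...,2]>1.6*i[...,0]))
    q=P[k]; print(cv2.minAreaRect(q[:,:2].astype(np.float32)),np.median(q[:,2]))
E
```

```text
[ 0.46942318 -0.02382871  0.13419432] [0.36741566 0.87316858 0.47612971]
((657.7279052734375, -25.171884536743164), (36.77116012573242, 21.43165397644043), 77.32539367675781) 29.512748500044093
((635.4020385742188, -25.55815887451172), (69.78582763671875, 39.280818939208984), 2.5465662479400635) 29.987681004945756
```

View pics/s2.png

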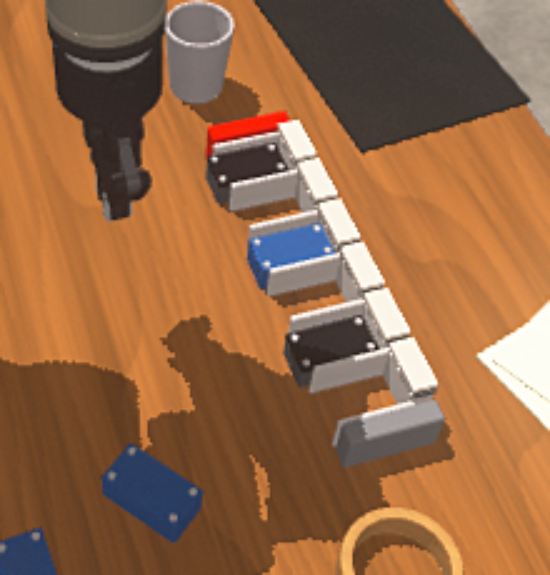

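The side view shows the blue housing (290,250) in line with pad 3 (338,220), flush like the stored ones. The hand is clear, so I'm handing in.

```bash
python3 -c "
from cell import *
print(sign_off())"
```

```text
the job is handed in; nothing more can be done
None
```

I ran the fingertip over pads 1 to 3 from the red end, pushed the blue housing home in the third gap, drew the hand clear and handed in at about 13.5 s; no verdict came back, but my last measurement put it at x 635.4 mm against about 635 mm for fully home.

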